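Hang the service tag and hold the sample-bay gate ajar

ROBOT

A 7-joint arm with a two-finger parallel gripper is mounted at the origin on the work surface. World frame = base frame: x ahead of the robot, y to its left, z up, the work surface at z = 0. Lengths are in m, angles in rad, forces in N, time in s.
With the tool pointing down it reaches from about 0.4 to 0.925 m from the base axis. Payload 5.6 kg.
Tool frame: the origin (TCP) lies between the finger pads; the fingertips stand 22 mm ahead of it and the grasp point (between the pads) lies 3 mm ahead of it; z points along the fingers, y is the line along which they close (so a half turn about z gives the same grasp; the last joint's range is limited). The gripper opens to 85 mm and grips with 20 to 120 N. Pads are 22 mm wide; open, the fingers measure 114 mm over their backs; the gripper's body (76 mm by 85 mm) begins 54 mm behind the grasp point. The pads swing forward as they close: fully open they stand 13 mm farther back than shut.
Start: joints at [-1.332, 0.468, -0.012, 1.603, 0.006, 1.071, -0.056], TCP at [0.181, 0.624, 0.253] pointing down, gripper open.
Joint ranges: [-2.53, 2.53], [-0.31, 2.02], [-1.57, 1.55], [0.28, 2.44], [-1.29, 4.43], [0.15, 1.84], [-2.92, 2.92]. Speed limits (rad/s): [2.57, 2.57, 3.14, 3.14, 3.14, 3.14, 3.14].

INTERFACE

Orientations are given as a unit quaternion [x, y, z, w].
In Python, from workcell import manip gives the robot as it stands.
- The arm moves only by the tool drive_tool, never from a script. Its argument "rows" is a list of rows, each a list of 3 entries, a list of its own where there are three numbers: the shift along the world's x, y, z in mm, then the turn, a rotation vector about the world's x, y, z in degrees, then the gripper's target within -1 to 1 (shut at 1, half-way at 0, fully open at -1). A call has exactly 10 rows; each row shifts and turns the commanded pose from where the row before left it; what a row does not reach is not made up. A row lasts 1/8 s, in which the tool goes at most 62.5 mm and 10.7 degrees, less where a joint would pass 70% of its speed; a pose out of reach is approached as far as the arm can. A call with a gripper value outside its range is refused whole. The fingers move at their own pace and stop on an object; "newtons" is the grip in N (left out, the last holds). Time passes only in rows, so rows that do not move let the fingers close, or fill a call up. It gives the time, the measured TCP pose, the force, the opening and the grip force at its end, in the units of the state.
- manip.sense(): the state, without advancing time (a new reading comes with each control period).
- manip.camera(name): name is "side" or "top" or "wrist"; returns the picture (384x512x3 uint8, red, green, blue); there is no depth.
- manip.calibration(name): a dict with "camera_matrix" (3x3 intrinsics, pixels), "k1" (the pictures are not rectified: a ray, as slopes to the right and down, at radius r is drawn at 1 + k1 r^2 times it, then the intrinsics apply), "eye" and "rotation" of the camera in the world; the wrist camera has in their place "hand_eye" (4x4, takes a point from camera to tool coordinates, whose origin is the TCP and whose axes are the flange's). Camera axes: x right, y down, z forward; pixel columns grow to the right and rows downward; lengths in m; the calibration is good to about 2 mm. A picture is of the moment at which its call begins: read the wrist's pose just before it. calibration takes no time and is no camera call.
- manip.finish_job(): hands the job in; it is judged then, once.
Trained networks look in the newest picture that a camera, given by its name, has taken for a name from the list of things; names that differ only in an ending like _2 or _b are one class to them, and where a whole thing is asked for, a point or a joint stands for the part that bears it (a point fixed in the world has none). Each returns a list of dicts, best first, with "confidence" (0 to 1); they miss things now and then, are a little off and sometimes report something else, mostly with a low value. They report only what shows in the picture. A call takes as long as a camera call. They do not tell look-alikes from the thing itself.
- manip.find_in(camera, query): "at" ([column, row] in pixels, amid what is visible of it).
- manip.tip_of(camera, query): "at" ([column, row] in pixels: a listed point, or the origin of a listed thing).
The state is a dict: "time": time; "q": joint angles; "joint_velocities": joint speeds; "tau": joint torques, N m; "tool_pos": TCP position; "tcp_rot": TCP orientation; "force": force on the tool from outside, world axes, zero at the start; "wrist_torque": the same for the moment, N m; "width": opening from 0.0 (shut) to 1.0 (fully open); "gripper_force": force on a finger pad.
Only numpy, scipy, OpenCV 4.12 (cv2) and the standard library are available. Lean on these libraries where they do the work, as an engineer would, in place of code of your own. Each camera call takes 0.05 s, during which the arm holds its last target. There are 200 camera calls.

TASK

Hook the yellow service hanger over the rail near the rail's green-capped end, slide it along the rail until it hangs on the red mark, and let go of it there. Then take the black knob of the gate's sagging bolt, lift it so that the bolt's head passes over the bent keeper while you draw the bolt back, and pull the gate ajar by the knob to about 20 degrees. Finish while still holding the knob, with the gate kept still at that opening, and leave the other things on the table where they are.

Things in the scene. Friction and masses are not known exactly. Their poses are not given: they have to be found in the camera images.
- hanger: Loose hanger, 0.09 kg. Origin: middle of plate's lower edge; z up, y along plate. Yellow plate 54 (y) x 60 (z) x 5 mm at x = 0; a 20 mm strip rises to the crown at z = 105 mm, which bridges to a short rear leg at x = 30 to 40 mm that ends at z = 63 mm: an upside-down U, 27 mm wide inside, lowered over the rail with the plate on the robot's side. Starts upright in the stand, origin 10 mm up.
- hanger_crown (a point): Middle of the underside of the hanger's crown: 16.5 mm in x, 105 mm in z from the hanger's origin. It rests on top of the rail when the hanger hangs.
- hanger_tab (a point): Middle of the hanger's black upright grip tab, 12 mm thick (hanger x), 24 mm wide (y), 42 mm high, standing on the crown; this point is 27 mm above hanger_crown, the tab's top 21 mm higher.
- stand: Fixed grey slotted stand, 70 x 90 mm, 50 mm high, in which the hanger starts (hanger x and y parallel to the stand's). The slot is 7 mm wide, its floor 10 mm above the table, so the hanger may lean back by 0.05 rad: lift it straight up by 40 mm or more to clear it.
- rail: Fixed round steel rail, 12 mm thick, level, along its own y, on two posts at y = +155 and -155 mm. Origin on the table below its middle; the axis is 164 mm, the top 170 mm, above the table. The green cap is at the +y end, a black cap at the -y end, both 24 mm square (from 150 mm outwards). -x is the robot's side.
- mark: Red painted band on the rail, 20 mm wide. Origin on the rail's axis, axes as the rail's (y towards the green end). It lies 20 to 90 mm from the rail's middle, on the black-capped half.
- guard: Fixed guard of the sample bay. Origin on the table; x points away from the robot, y along the closed gate from hinge to latch. Hinge post at y = -150, latch post at y = +136 mm, 170 mm high at most. Keeper on the latch post: x = -45 to 0, y = 118 to 154 mm, up to z = 160 mm. Gate: aluminium with a clear pane, 14 mm thick, top edge at 158 mm (its bolt brackets 165 mm).
- gate_hinge (a point): Point on the table below the gate's upright hinge axis: guard x = 0, y = -130 mm. Axes as the guard's.
- gate (a joint): Gate angle in rad about the upright hinge, 0 closed, growing as the latch end swings towards the robot (anticlockwise from above), to 1.2. A spring closes it: 0.2 N m at 0, 0.48 N m at 0.35 rad. 20 degrees is 0.35 rad.
- barrel_lift (a joint): How far the bolt and its loose barrel are lifted, m: 0 sagged (rests here by its weight, about 2.6 N), 0.016 at most. The bolt's square head, 26 mm high, hangs 6 to 8 mm below the top of the keeper's bent orange lip: lift 10 to 14 mm to pass.
- bolt_draw (a joint): How far the bolt is drawn back, m, along the gate towards its hinge (guard -y while closed): 0 to 0.045, starts at 0 to 0.003. The lip stops the unlifted head at about 0.004; the head is clear of the keeper at 0.02 and more; only then can the gate swing. Friction about 0.6 N; it stays where it is left.
- knob: Black upright round knob on the bolt, 18 mm in diameter, 50 mm high, origin at its middle, 190 mm above the table when sagged. With the bolt at 0 and the gate closed it stands at guard x = -22, y = +30 mm; it moves up with barrel_lift, along the gate with bolt_draw and round the hinge with the gate. A 10 mm stem, 25 mm long, joins it to the bolt below.
- screwdriver: Bystander: screwdriver with blue handle, lying on the table; origin beneath it.
- slit_block: Bystander: brown grooved block 50 x 40 x 30 mm; origin at the centre of its underside.
- jar: Bystander: small closed jar, 48 mm wide, 60 mm high; origin at the centre of its underside.
- cup: Bystander: white cup, 60 mm wide, 45 mm high; origin at the centre of its underside.
- puck: Bystander: steel sample puck, 40 mm wide, 20 mm high; origin at the centre of its underside.
- tray: Bystander: blue open tray 100 x 140 x 30 mm; origin at the centre of its underside.
Not all that is in view belongs to the job. There is more than one size of the hanger; the one meant has the size given above.

How it is judged:
By the outcome, as a careful person would: the job done as asked, in the order asked, and still so for the second after the job is handed in, while the arm keeps its last pose, push and grip.
It also fails if it takes over 51 s, if anything falls off the work surface, if the arm or the gripper's body presses on something with over 40 N, if the wrist force passes 120 N, or if a joint passes its speed limit or range.

## Working session

There is one attempt and no reset: what is moved stays moved. The work goes in short steps, Python scripts to look and compute and a tool call to move; the robot and the scene stay as the last step left them, time stands still between calls to the robot, and variables do not carry over. Pictures are saved under pics/ and viewed, at most 13 in all, crops included, and the job is handed in when it is done.

Besides the shell and the picture viewer there is one more tool, called after "Call:" as name(argument=value, ...), one argument or row to a line, values as JSON. drive_tool: Moves the arm, as the interface text tells. Its arguments: {"type":"object","properties":{"rows":{"type":"array"},"newtons":{"type":"number"}},"required":["rows"]}

```bash
mkdir -p pics; ls; cat > h.py <<'E'
import numpy as np, cv2
from workcell import manip
from scipy.spatial.transform import Rotation as R
def cam(n,s=None):
    c=manip.calibration(n); K=np.array(c["camera_matrix"])
    if "eye" in c: return K,c["k1"],np.array(c["eye"]),np.array(c["rotation"])
    s=s or manip.sense(); H=np.array(c["hand_eye"]); T=R.from_quat(s["tcp_rot"]).as_matrix()
    return K,c["k1"],T@H[:3,3]+np.array(s["tool_pos"]),T@H[:3,:3]
def ray(C,px):
    K,k1,e,Rm=C; d=np.linalg.solve(K,[px[0],px[1],1.])[:2]; u=d.copy()
    for _ in range(30): u=d/(1+k1*(u@u))
    v=Rm@np.r_[u,1]; return e,v/np.linalg.norm(v)
def proj(C,p):
    K,k1,e,Rm=C; q=Rm.T@(np.array(p)-e); u=q[:2]/q[2]; u=u*(1+k1*(u@u)); return (K@np.r_[u,1])[:2]
def atz(C,px,z):
    e,v=ray(C,px); return e+v*(z-e[2])/v[2]
def tri(*rs):
    A=sum(np.eye(3)-np.outer(v,v) for e,v in rs); b=sum((np.eye(3)-np.outer(v,v))@e for e,v in rs)
    p=np.linalg.solve(A,b); return p,max(np.linalg.norm((np.eye(3)-np.outer(v,v))@(p-e)) for e,v in rs)
def save(n,im): cv2.imwrite("pics/"+n,cv2.cvtColor(im,cv2.COLOR_RGB2BGR))
E
python3 - <<'E'
from h import *
np.set_printoptions(precision=3,suppress=True)
s=manip.sense(); print(s)
for n in ["side","top","wrist"]:
    im=manip.camera(n); np.save(n+".npy",im); save(n+"0.png",im)
    C=cam(n); print(n,C[2],C[3].tolist(),C[0][0,0],C[1])
    for q in ["hanger","hanger_crown","hanger_tab","rail","mark","guard","gate_hinge","knob","stand"]:
        r=manip.tip_of(n,q); print(q,[(np.round(a["at"]).tolist(),round(a["confidence"],2)) for a in r[:4]])
a,b=np.load("side.npy"),np.load("top.npy")
E
```

```text
pics
{'time': 0.0, 'q': array([-1.332,  0.468, -0.012,  1.604,  0.006,  1.071, -0.056]), 'joint_velocities': array([-0.   ,  0.001, -0.   , -0.   ,  0.001,  0.   ,  0.001]), 'tau': array([  0.   , -53.239,   0.021, -25.13 ,   0.011,   0.008,   0.   ]), 'tool_pos': array([0.181, 0.624, 0.252]), 'tcp_rot': array([ 0.14 ,  0.99 , -0.001, -0.   ]), 'force': array([-0.011, -0.031,  0.29 ]), 'wrist_torque': array([-0.001, -0.013,  0.027]), 'gripper_force': 0.0, 'width': 1.0005926167988004}
side [ 0.024 -0.792  1.307] [0.9126147501349631, -0.22097999160209753, 0.07523726483841527, -0.335621088621186] 476.84502406163176 -0.1289414423507542
hanger [([186.0, 216.0], 0.82), ([219.0, 336.0], 0.75)]
hanger_crown [([172.0, 191.0], 0.97), ([267.0, 331.0], 0.78), ([269.0, 220.0], 0.62)]
hanger_tab [([279.0, 331.0], 0.8), ([270.0, 212.0], 0.73), ([168.0, 186.0], 0.67)]
rail []
mark [([300.0, 159.0], 0.54)]
guard [([340.0, 280.0], 0.94), ([250.0, 133.0], 0.54)]
gate_hinge [([368.0, 311.0], 0.93)]
knob [([272.0, 215.0], 0.64), ([338.0, 246.0], 0.53), ([260.0, 237.0], 0.43)]
stand [([264.0, 240.0], 0.87
[... 334 characters left out ...]
, 226.0], 0.91), ([157.0, 261.0], 0.78), ([266.0, 185.0], 0.59)]
rail []
mark [([222.0, 121.0], 0.56)]
guard [([339.0, 146.0], 0.56)]
gate_hinge [([378.0, 141.0], 0.98), ([166.0, 202.0], 0.61), ([369.0, 194.0], 0.44)]
knob [([344.0, 142.0], 0.39)]
stand [([265.0, 194.0], 0.68), ([266.0, 183.0], 0.59)]
wrist [0.111 0.644 0.375] [[0.2790251489368555, 0.9216784346504507, 0.2695437429454777], [0.960283703234322, -0.26793022029794994, -0.07790126028291504], [0.0004190027924612452, 0.28057487441213286, -0.9598320500406687]] 317.8015692574434 -0.06710310029715054
hanger []
hanger_crown [([54.0, 255.0], 0.95)]
hanger_tab [([80.0, 251.0], 0.74)]
rail []
mark []
guard []
gate_hinge []
knob []
stand []
```

```bash
sed -i 's/np.array(c\["rotation"\])$/R.from_quat(c["rotation"]).as_matrix()/' h.py; python3 - <<'E'
from h import *
for n in ["side","top"]:
    im=np.load(n+".npy"); C=cam(n); print(C[2],C[3][:,2])
    im=cv2.resize(im,(768,576),interpolation=cv2.INTER_CUBIC); save(n+"1.png",im)
E
```

```text
[ 0.02420475 -0.7915225   1.30720858] [ 0.28565637  0.57933365 -0.76339568]
[0.35784109 0.07853799 1.31061931] [ 0.0611931   0.00293195 -0.99812164]
```

View pics/side1.png

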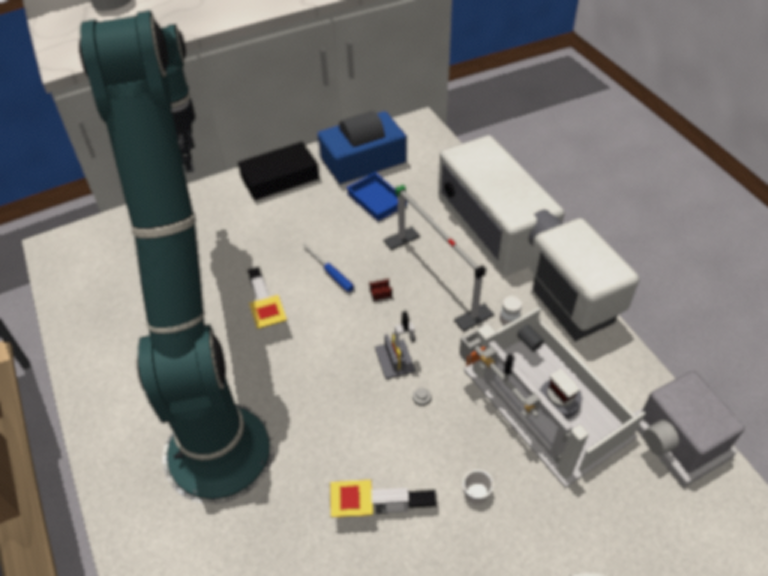

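View pics/top1.png

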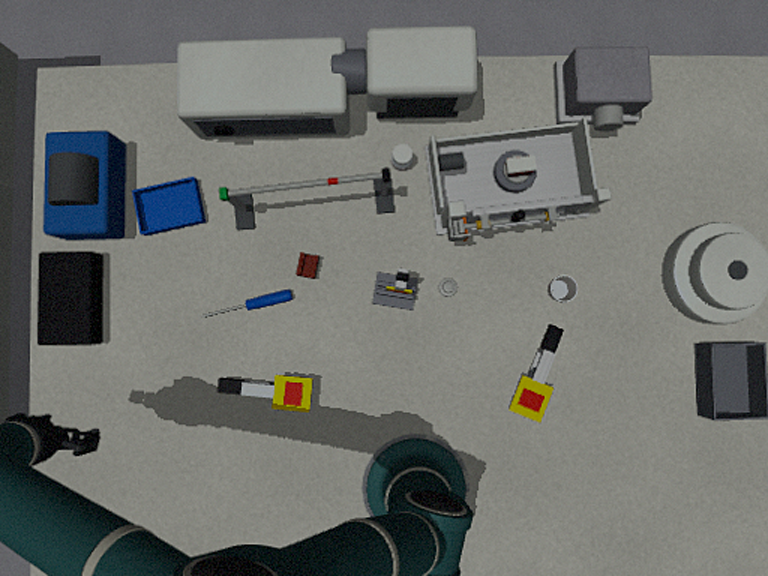

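Both views: three hangers candidates. Two lie flat on the table with big red-patched yellow plates (side 267,312 and 350,497; top 293,392 and 532,398, in the 1.5x pictures). The third, small and upright, stands in the grey slotted stand (side 400,345; top 400,285). The stand one fits, being upright in the stand and of small size. Enlarged crop to confirm:

```bash
python3 - <<'E'
from h import *
s,t=np.load("side.npy"),np.load("top.npy")
def crop(im,x,y,w,h,W,H): return cv2.resize(im[y:y+h,x:x+w],(W,H),interpolation=cv2.INTER_CUBIC)
a=crop(s,240,190,50,60,250,300); b=crop(s,300,200,110,60,550,300)
c=crop(t,240,175,50,60,250,300); d=crop(t,280,100,110,60,550,300)
save("crop1.png",np.vstack([np.hstack([a,b]),np.hstack([c,d])]))
S,T=cam("side"),cam("top")
np.set_printoptions(precision=3,suppress=True)
def blob(im,f,x,y,w,h):
    p=cv2.cvtColor(im,cv2.COLOR_RGB2HSV)[y:y+h,x:x+w]; m=f(p[...,0].astype(int),p[...,1].astype(int),p[...,2].astype(int)); ys,xs=np.nonzero(m); return np.array([xs.mean()+x,ys.mean()+y]),len(xs)
red=lambda h,s,v:((h<8)|(h>172))&(s>150)&(v>90)
grn=lambda h,s,v:(h>45)&(h<85)&(s>100)&(v>50)
blk=lambda h,s,v:(v<45)
yel=lambda h,s,v:(h>18)&(h<35)&(s>130)
for n,f,ws,wt in [("mark",red,(285,150,30,20),(210,112,25,18)),("green",grn,(255,115,25,20),(140,120,20,18)),("blackcap",blk,(312,174,14,12),(252,110,12,12)),("tab",blk,(264,204,14,18),(258,178,20,16)),("knob",blk,(333,232,14,18),(337,136,16,14)),("yellow",yel,(255,215,25,35),(250,180,35,25))]:
    try:
        p,a=blob(s,f,*ws); q,b=blob(t,f,*wt); print(n,p,a,q,b,*tri(ray(S,p),ray(T,q)))
    except Exception as e: print(n,e)
E
```

```text
mark [300.5 161. ] 4 [221.3 120.2] 20 [0.63  0.159 0.166] 0.000750531079160172
green [265.462 126.385] 13 [148.125 128.475] 40 [0.61  0.375 0.16 ] 0.0024687512437480976
blackcap [319.524 181.238] 21 [257.    116.818] 44 [0.641 0.055 0.161] 0.00045219694338282344
tab [269.8 213.9] 20 [268.106 185.   ] 47 [0.443 0.026 0.139] 0.001111851711967033
knob [338.471 243.412] 34 [344.911 143.643] 56 [ 0.552 -0.192  0.185] 0.0002284310039755132
yellow [265.083 234.667] 12 [266.069 192.828] 29 [0.426 0.028 0.037] 0.0015837891650908732
```

View pics/crop1.png

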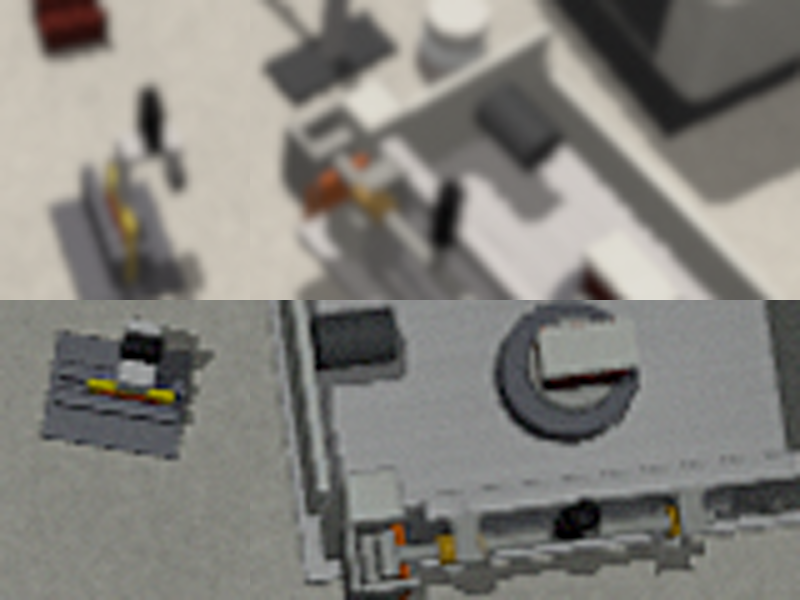

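The crop confirms it: the yellow-plated hanger stands upright in the grey slotted stand, its black tab at side (270,214) and top (268,185). Tab height came out at 0.139 (expected 0.142), the mark lies 56 mm onto the black half, and the knob at 0.185. All plausible, so I'm approaching.

Call:
drive_tool(
  rows=[
    [[18, -45, 4], [0, 0, -7], -1],
    [[18, -45, 4], [0, 0, -7], -1],
    [[18, -45, 4], [0, 0, -7], -1],
    [[18, -45, 4], [0, 0, -7], -1],
    [[18, -45, 4], [0, 0, -7], -1],
    [[18, -45, 4], [0, 0, -7], -1],
    [[18, -45, 4], [0, 0, -7], -1],
    [[18, -45, 4], [0, 0, -7], -1],
    [[18, -45, 4], [0, 0, -7], -1],
    [[18, -45, 4], [0, 0, -7], -1],
  ],
  newtons=40,
)

```text
time: 2.75
tool_pos: [0.3613, 0.1729, 0.2938]
tcp_rot: [0.684, 0.729, 0.001, -0.0]
force: [1.3, 1.0, 0.2]
width: 1.0
gripper_force: 0.0
```

```bash
python3 - <<'E'
from h import *
np.set_printoptions(precision=4,suppress=True)
S,T=cam("side"),cam("top")
print("hinge",atz(S,(368,311),0),atz(T,(378,141),0))
# slot/stand edge directions in top crop (5x, x0=240,y0=175; second x0=280,y0=100), bottom row offset 300, 550 wide at 250
f=lambda c:(240+c[0]/5,175+(c[1]-300)/5); g=lambda c:(280+(c[0]-250)/5,100+(c[1]-300)/5)
def yaw(a,b): d=a-b; return np.arctan2(-d[0],d[1])
print("stand edge",yaw(atz(T,f((42,437)),.05),atz(T,f((178,458)),.05)))
print("plate",yaw(atz(T,f((90,385)),.07),atz(T,f((172,397)),.07)))
print("gate",yaw(atz(T,g((365,585)),.16),atz(T,g((690,535)),.16)), yaw(atz(T,g((430,500)),.16),atz(T,g((795,460)),.16)))
st=manip.sense(); print(st["time"],st["tool_pos"],st["tcp_rot"],R.from_quat(st["tcp_rot"]).as_matrix()[:,1],st["q"])
E
```

```text
hinge [ 0.5855 -0.3448  0.    ] [ 0.5919 -0.3479  0.    ]
stand edge -0.17173883039421406
plate -0.16411296261538846
gate 0.13613095657011529 0.09409896500351198
2.75 [0.3613 0.1729 0.2938] [ 0.6844  0.7291  0.0006 -0.    ] [0.998  0.0633 0.0008] [-0.9338 -0.0394  0.3994  2.1429  0.0173  1.0339 -0.4802]
```

Call:
drive_tool(
  rows=[
    [[12, -21, -1], [0, 0, -2], -1],
    [[12, -21, -1], [0, 0, -2], -1],
    [[12, -21, -1], [0, 0, -2], -1],
    [[12, -21, -1], [0, 0, -2], -1],
    [[12, -21, -1], [0, 0, -2], -1],
    [[12, -21, -1], [0, 0, -2], -1],
    [[10, -21, -4], [0, 0, -1], -1],
    [[0, 0, 0], [0, 0, 0], -1],
    [[0, 0, 0], [0, 0, 0], -1],
    [[0, 0, 0], [0, 0, 0], -1],
  ],
)

```text
time: 4.0
tool_pos: [0.4426, 0.0281, 0.2833]
tcp_rot: [0.761, 0.649, 0.0, -0.0]
force: [-0.8, -0.1, -0.7]
width: 0.996
gripper_force: 0.0
```

```bash
python3 - <<'E'
from h import *
np.set_printoptions(precision=4,suppress=True)
s=manip.sense(); C=cam("wrist",s); im=manip.camera("wrist"); np.save("w1.npy",im); save("w1.png",im)
print(s["time"],s["tool_pos"],R.from_quat(s["tcp_rot"]).as_matrix())
for q in ["hanger_tab","hanger_crown","hanger","knob","mark","stand"]:
    r=manip.tip_of("wrist",q); print(q,[(np.round(a["at"],1).tolist(),round(a["confidence"],2)) for a in r[:3]])
print("pred tab",proj(C,[.443,.026,.139]),"top",proj(C,[.443,.026,.163]))
import pickle; pickle.dump(C,open("C1.pkl","wb"))
E
```

```text
4.0 [0.4426 0.0281 0.2833] [[ 0.1576  0.9875 -0.0001]
 [ 0.9875 -0.1576  0.0003]
 [ 0.0003 -0.0002 -1.    ]]
hanger_tab [([260.9, 181.8], 0.59)]
hanger_crown [([257.7, 172.5], 0.55)]
hanger [([89.4, 364.0], 0.75), ([239.2, 151.0], 0.7), ([9.0, 23.1], 0.62)]
knob []
mark []
stand [([240.5, 144.9], 0.95)]
pred tab [257.5002 181.1655] top [257.7272 189.1582]
```

View pics/w1.png

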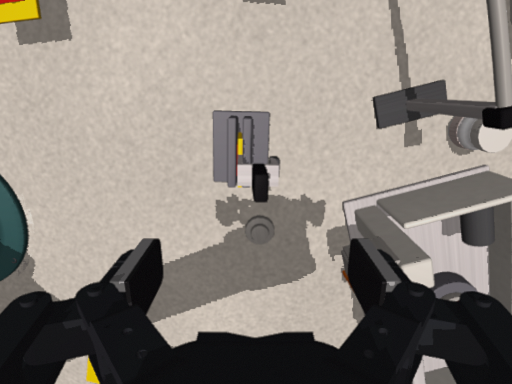

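The wrist view shows the hanger in the stand at the picture's middle, its black tab at about (260,182). The slots run straight up the picture, so the tool's yaw already matches. Next is refining the tab's position and the clearances.

```bash
python3 - <<'E'
from h import *
import pickle
np.set_printoptions(precision=4,suppress=True)
C=pickle.load(open("C1.pkl","rb")); S,T=cam("side"),cam("top"); im=np.load("w1.npy")
v=im.max(2)[155:210,240:285]; n,l,st,ce=cv2.connectedComponentsWithStats((v<45).astype(np.uint8))
print(st,ce+[240,155])
for i in range(1,n):
    if st[i,4]>100:
        c=ce[i]+[240,155]; ys,xs=np.nonzero(l==i); print("c",c,"pca",cv2.PCACompute(np.c_[xs,ys].astype(np.float32),None)[1])
        rs,rt,rw=ray(S,(269.8,213.9)),ray(T,(268.1,185)),ray(C,c)
        print(tri(rs,rt,rw),tri(rs,rw),tri(rt,rw)); print([atz(C,c,z) for z in(.139,.15)])
for X in ([.443,.026],[.445,.026],[.445,.024]):
    # modelled tab silhouette, hanger yaw -0.16
    Rz=R.from_euler("z",-.16).as_matrix()
    P=[proj(C,np.r_[X,.142]+Rz@[a,b,d]) for a in(-.006,.006) for b in(-.012,.012) for d in(-.021,.021)]
    P=np.array(P); print(X,P.min(0),P.max(0))
E
```

```text
[[   0    0   45   55 1945]
 [  34    2    3    2    4]
 [  13    9   15   38  526]] [[262.5805 181.855 ]
 [275.25   157.25  ]
 [259.7529 182.7243]]
c [259.7529 182.7243] pca [[ 0.0568  0.9984]
 [ 0.9984 -0.0568]]
(array([0.4437, 0.0254, 0.14  ]), np.float64(0.0017986982075794912)) (array([0.4444, 0.0248, 0.1402]), np.float64(0.0004061949239511743)) (array([0.4434, 0.0258, 0.1422]), np.float64(0.0015329332620092556))
[array([0.4447, 0.0243, 0.139 ]), array([0.445 , 0.0274, 0.15  ])]
[0.443, 0.026] [250.121  163.2308] [265.4285 203.4329]
[0.445, 0.026] [252.6392 162.8896] [267.9514 203.0601]
[0.445, 0.024] [253.0482 165.0103] [268.327  205.3729]
```

Call:
drive_tool(
  rows=[
    [[1, -1, -25], [0, 0, 0], -1],
    [[1, -1, -30], [0, 0, 0], -1],
    [[0, 0, -30], [0, 0, 0], -1],
    [[0, 0, -30], [0, 0, 0], -1],
    [[0, 0, -20], [0, 0, 0], -0.2],
    [[0, 0, 0], [0, 0, 0], 0.5],
    [[0, 0, 0], [0, 0, 0], 1],
    [[0, 0, 0], [0, 0, 0], 1],
    [[0, 0, 0], [0, 0, 0], 1],
    [[0, 0, 0], [0, 0, 0], 1],
  ],
  newtons=45,
)

```text
time: 5.6
tool_pos: [0.4439, 0.0258, 0.1496]
tcp_rot: [0.761, 0.648, -0.0, -0.002]
force: [-5.0, -0.2, 14.1]
width: 0.139
gripper_force: 43.6
```

Call:
drive_tool(
  rows=[
    [[0, 0, 20], [0, 0, 0], 1],
    [[0, 0, 25], [0, 0, 0], 1],
    [[0, 0, 30], [0, 0, 0], 1],
    [[0, 0, 30], [0, 0, 0], 1],
    [[0, 0, 25], [0, 0, 0], 1],
    [[15, 26, 5], [0, 0, 2], 1],
    [[20, 34, 0], [0, 0, 2], 1],
    [[20, 34, 0], [0, 0, 2], 1],
    [[20, 34, 0], [0, 0, 2], 1],
    [[20, 34, 0], [0, 0, 2], 1],
  ],
)

```text
time: 6.85
tool_pos: [0.5403, 0.1886, 0.2839]
tcp_rot: [0.701, 0.713, 0.0, 0.0]
force: [1.3, -0.8, -1.1]
width: 0.134
gripper_force: 44.2
```

```bash
python3 - <<'E'
from h import *
import pickle
np.set_printoptions(precision=4,suppress=True)
s=manip.sense(); C=cam("wrist",s); im=manip.camera("wrist"); np.save("w2.npy",im)
t=manip.camera("top"); sd=manip.camera("side"); np.save("t2.npy",t); np.save("s2.npy",sd)
print(s["time"],s["tool_pos"],s["width"],s["gripper_force"],s["force"],R.from_quat(s["tcp_rot"]).as_matrix()[:,1])
pickle.dump(C,open("C2.pkl","wb"))
def proj3(p): return [proj(c,p).round(1) for c in (C,cam("top"),cam("side"))]
print("mark",proj3([.63,.159,.166]),"green",proj3([.61,.375,.16]))
tt=cv2.resize(t[80:280,120:320],(400,400)); ss=cv2.resize(sd[90:290,180:380],(400,400))
save("v2.png",np.vstack([np.hstack([tt,ss])]) ); save("w2.png",im)
E
```

```text
6.85 [0.5403 0.1886 0.2839] 0.13380321167725703 44.21980798244476 [ 1.3433 -0.8389 -1.1456] [0.9999 0.0162 0.0008]
mark [array([365.4, 224. ]), array([221.3, 120.6]), array([300.7, 161. ])] green [array([363.3, -75.2]), array([147.7, 129.4]), array([266. , 126.2])]
```

View pics/w2.png

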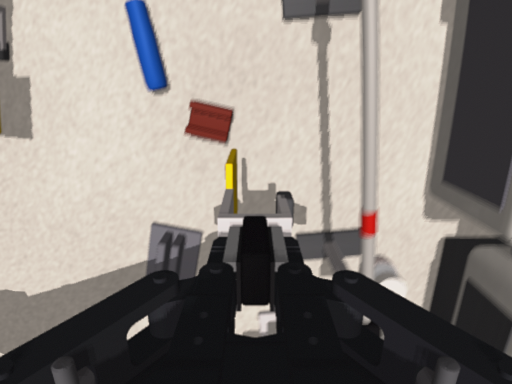

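The wrist view shows the hanger held upright, with the yellow plate's edge at (232,180) and the crown bridging 218–292 at row 222. The rail is right of it at column 370 and the red mark at (370,223). Checking the rail line from this view against the static cameras:

```bash
python3 - <<'E'
from h import *
import pickle
np.set_printoptions(precision=4,suppress=True)
C=pickle.load(open("C2.pkl","rb")); S,T=cam("side"),cam("top"); im=np.load("w2.npy")
h=cv2.cvtColor(im,cv2.COLOR_RGB2HSV).astype(int); m=((h[...,0]<8)|(h[...,0]>172))&(h[...,1]>180)&(h[...,2]>120); m[:,:340]=0;m[:,400:]=0
ys,xs=np.nonzero(m); c=[xs.mean(),ys.mean()]; print("mark px",c,xs.min(),xs.max(),ys.min(),ys.max(),[atz(C,c,z) for z in (.164,.167)])
print("tri",tri(ray(S,(300.5,161)),ray(T,(221.3,120.2)),ray(C,c)),tri(ray(T,(221.3,120.2)),ray(C,c)),tri(ray(S,(300.5,161)),ray(C,c)))
for r in (10,60,110,160,200):
    g=im[r].astype(int).sum(1); d=np.abs(np.diff(g)); e=[i for i in range(350,392) if d[i]>60]; print(r,e, im[r,355:385:3].sum(1))
    
print("rail at row10,200",atz(C,(370.5,10),.166),atz(C,(369.5,200),.166))
# predicted hanger outline in view: crown ends
tp=np.array([.5403,.1886,.2839]); Rz=R.from_euler("z",.016).as_matrix()
crown=tp-[0,0,.003+.030]
for n,o in [("plate lower +y",(-.0165,.027,-.105)),("plate top +y",(-.0165,.027,-.045)),("strip top",(-.019,.01,.003)),("leg out top",(.0235,.01,.003)),("leg bottom",(.0185,.010,-.042))]:
    print(n,proj(C,crown+Rz@np.array(o)))
E
```

```text
mark px [np.float64(368.4158878504673), np.float64(224.30373831775702)] 362 374 214 233 [array([0.6334, 0.1579, 0.164 ]), array([0.6322, 0.1592, 0.167 ])]
tri (array([0.6309, 0.1592, 0.1665]), np.float64(0.001425019129929352)) (array([0.6314, 0.1592, 0.1673]), np.float64(0.0006238844032683211)) (array([0.6309, 0.1593, 0.1665]), np.float64(0.0013815207171375724))
10 [] [240 227 300 400 493 589 568 494 574 602]
60 [359] [625 622 477 378 482 577 571 495 541 621]
110 [] [631 625 501 381 481 562 559 499 559 641]
160 [359] [655 633 497 381 489 549 540 523 594 625]
200 [360] [633 633 489 398 499 546 523 550 628 632]
rail at row10,200 [0.6172 0.3186 0.166 ] [0.6309 0.1798 0.166 ]
plate lower +y [236.5736 149.5135]
plate top +y [231.4431 165.2551]
strip top [220.7061 218.0351]
leg out top [303.6612 217.9159]
leg bottom [285.7188 191.8851]
```

Call:
drive_tool(
  rows=[
    [[13, 22, 0], [0, 0, 1], 1],
    [[13, 22, 0], [0, 0, 1], 1],
    [[13, 22, 0], [0, 0, 1], 1],
    [[13, 22, 0], [0, 0, 1], 1],
    [[13, 22, 0], [0, 0, 0.5], 1],
    [[11, 21, 0], [0, 0, 0], 1],
    [[0, 0, 0], [0, 0, 0], 1],
    [[0, 0, -12], [0, 0, 0], 1],
    [[0, 0, -12], [0, 0, 0], 1],
    [[0, 0, -6], [0, 0, 0], 1],
  ],
)

```text
time: 8.25
tool_pos: [0.6151, 0.3173, 0.2519]
tcp_rot: [0.674, 0.739, -0.001, -0.0]
force: [-0.5, 0.0, -1.0]
width: 0.134
gripper_force: 44.3
```

```bash
python3 - <<'E'
from h import *
s=manip.sense(); im=manip.camera("wrist"); C=cam("wrist",s)
print(s["time"],s["tool_pos"],s["width"],s["force"],R.from_quat(s["tcp_rot"]).as_matrix()[:,1])
print("rail pts",[proj(C,[x,y,.17]).round(1) for x,y in((.6168,.3195),(.6125,.365),(.6318,.1591))])
im2=manip.camera("top")
save("w3.png",np.hstack([im[100:384,130:430],cv2.resize(im2[95:165,130:250],(487,284))]))
E
```

```text
8.25 [0.6151336  0.31733785 0.25191619] 0.13428868457770193 [-0.47869978  0.03062129 -1.04439933] [ 0.99573116  0.09228271 -0.0018347 ]
rail pts [array([260.1, 200.2]), array([260.2, 132.1]), array([259.5, 381.5])]
```

View pics/w3.png

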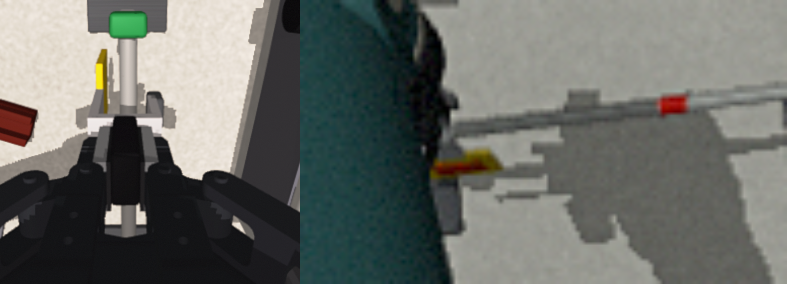

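The rail (column 128 of the crop) runs midway between the hanger's plate strip (101) and rear leg (155), with the green cap well clear above. Lowering.

Call:
drive_tool(
  rows=[
    [[0, 0, -8], [0, 0, 0], 1],
    [[0, 0, -8], [0, 0, 0], 1],
    [[0, 0, -8], [0, 0, 0], 1],
    [[0, 0, -8], [0, 0, 0], 1],
    [[0, 0, -5], [0, 0, 0], 1],
    [[0, 0, -4], [0, 0, 0], 1],
    [[0, 0, -3], [0, 0, 0], 1],
    [[0, 0, -2], [0, 0, 0], 1],
    [[0, 0, -1], [0, 0, 0], 1],
    [[0, 0, 0], [0, 0, 0], 1],
  ],
)

```text
time: 9.6
tool_pos: [0.6158, 0.3184, 0.2064]
tcp_rot: [0.673, 0.739, 0.0, 0.0]
force: [0.5, -1.0, -1.3]
width: 0.133
gripper_force: 44.3
```

Call:
drive_tool(
  rows=[
    [[0, 0, -1], [0, 0, 0], 1],
    [[0, 0, 0], [0, 0, 0], 1],
    [[0, 0, -1], [0, 0, 0], 1],
    [[0, 0, 0], [0, 0, 0], 1],
    [[0, 0, 0], [0, 0, 0], 1],
    [[0, 0, 0], [0, 0, 0], 1],
    [[0, 0, 0], [0, 0, 0], 1],
    [[0, 0, 0], [0, 0, 0], 1],
    [[0, 0, 0], [0, 0, 0], 1],
    [[0, 0, 0], [0, 0, 0], 1],
  ],
)

```text
time: 10.85
tool_pos: [0.6159, 0.3184, 0.2053]
tcp_rot: [0.673, 0.739, 0.0, -0.0]
force: [-2.2, -1.4, 5.4]
width: 0.132
gripper_force: 45.2
```

Call:
drive_tool(
  rows=[
    [[0.5, -5, 0], [0, 0, 0], 1],
    [[1, -12, 0], [0, 0, 0], 1],
    [[1, -12, 0], [0, 0, 0], 1],
    [[1.2, -12, 0], [0, 0, 0], 1],
    [[1.2, -12, 0], [0, 0, 0], 1],
    [[1.2, -12, 0], [0, 0, 0], 1],
    [[1.2, -12, 0], [0, 0, 0], 1],
    [[1.2, -12, 0], [0, 0, 0], 1],
    [[1.2, -12, 0], [0, 0, 0], 1],
    [[1.2, -12, 0], [0, 0, 0], 1],
  ],
)

```text
time: 12.1
tool_pos: [0.6273, 0.2061, 0.2053]
tcp_rot: [0.673, 0.74, 0.002, -0.0]
force: [-0.3, 3.9, 5.1]
width: 0.133
gripper_force: 45.3
```

```bash
python3 - <<'E'
from h import *
s=manip.sense(); im=manip.camera("wrist"); C=cam("wrist",s); t=manip.camera("top"); np.save("w4.npy",im)
print(s["time"],s["tool_pos"],s["width"],s["force"],R.from_quat(s["tcp_rot"]).as_matrix()[:,1])
h=cv2.cvtColor(im,cv2.COLOR_RGB2HSV).astype(int); m=((h[...,0]<8)|(h[...,0]>172))&(h[...,1]>150)&(h[...,2]>100)
ys,xs=np.nonzero(m[:,200:320]); print("red",len(xs),xs.mean()+200 if len(xs) else 0,ys.min() if len(ys) else 0,ys.max() if len(ys) else 0)
print("pred mark",proj(C,[.6318,.1591,.17]))
E
```

```text
12.1 [0.62728175 0.206072   0.20530012] 0.13256271335719502 [-0.25407911  3.93528485  5.11154496] [0.99558213 0.09386798 0.00224157]
red 344 256.0581395348837 306 323
pred mark [257.59259054 306.09999104]
```

```bash
python3 - <<'E'
from h import *
C=cam("wrist"); im=np.load("w4.npy")
for d in (.012,.01,0,-.008,-.01,-.012,-.015): print(d,proj(C,[.6318-.0935*d,.1591+d,.1695]).round(1))
save("w4.png",cv2.resize(im[170:384,170:350],(720,600),interpolation=cv2.INTER_NEAREST))
E
```

```text
0.012 [257.7 283.9]
0.01 [257.7 286.9]
0 [257.7 301.7]
-0.008 [257.7 313.2]
-0.01 [257.7 316. ]
-0.012 [257.7 318.8]
-0.015 [257.7 322.9]
```

View pics/w4.png

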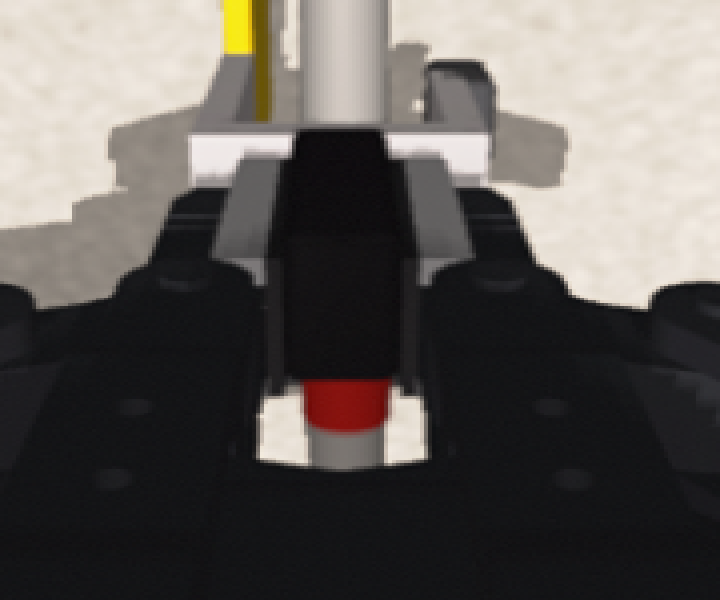

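Tab and crown straddle the rail. The red band shows just beyond the tab, its far edge at wrist row about 323, so roughly 45–48 mm remain.

Call:
drive_tool(
  rows=[
    [[0.7, -7, 0], [0, 0, 0], 1],
    [[0.7, -8, 0], [0, 0, 0], 1],
    [[0.7, -8, 0], [0, 0, 0], 1],
    [[0.7, -8, 0], [0, 0, 0], 1],
    [[0.7, -7, 0], [0, 0, 0], 1],
    [[0.4, -4, 0], [0, 0, 0], 1],
    [[0, 0, 0], [0, 0, 0], 1],
    [[0, 0, 0], [0, 0, 0], 1],
    [[0, 0, 0], [0, 0, 0], 1],
    [[0, 0, 0], [0, 0, 0], 1],
  ],
)

```text
time: 13.45
tool_pos: [0.6312, 0.1639, 0.2053]
tcp_rot: [0.673, 0.739, 0.001, 0.0]
force: [-1.2, 1.8, 6.5]
width: 0.135
gripper_force: 45.5
```

```bash
python3 - <<'E'
from h import *
s=manip.sense(); im=manip.camera("wrist"); C=cam("wrist",s); t=manip.camera("top"); sd=manip.camera("side"); np.save("w5.npy",im)
print(s["time"],s["tool_pos"],s["width"],s["force"])
for n,I,x0,x1,y0,y1 in(("w",im,200,320,200,384),("t",t,205,240,105,135),("s",sd,285,315,148,175)):
    h=cv2.cvtColor(I,cv2.COLOR_RGB2HSV).astype(int); m=((h[...,0]<8)|(h[...,0]>172))&(h[...,1]>130)&(h[...,2]>60)
    ys,xs=np.nonzero(m[y0:y1,x0:x1]); print(n,len(xs),(xs.min()+x0,xs.max()+x0,ys.min()+y0,ys.max()+y0) if len(xs) else "")
for d in(.01,0,-.01): print(d,[proj(c,[.6318-.0935*d,.1591+d,.17]).round(1) for c in (C,cam("top"),cam("side"))])
save("w5.png",np.hstack([cv2.resize(im[170:384,170:350],(336,400)),cv2.resize(sd[140:190,280:330],(400,400))]))
E
```

```text
13.45 [0.63120611 0.16389248 0.20527544] 0.13522438621822017 [-1.2195952   1.79398346  6.53180718]
w 0 
t 0 
s 0 
0.01 [array([257.9, 222.9]), array([217.7, 120. ]), array([299.4, 158.2])]
0 [array([257.8, 240.1]), array([221.2, 119.6]), array([301.2, 160. ])]
-0.01 [array([257.8, 256.7]), array([224.6, 119.3]), array([302.9, 161.8])]
```

View pics/w5.png

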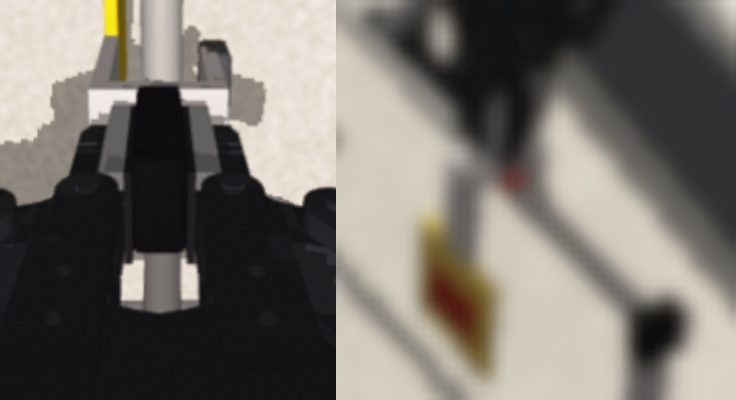

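The side crop shows a sliver of red still on the black-cap side of the crown at (513,180), so about 5–6 mm remain. I'll slide that, ease the load, then let go.

Call:
drive_tool(
  rows=[
    [[0.3, -3, 0], [0, 0, 0], 1],
    [[0.3, -3, 0], [0, 0, 0], 1],
    [[0, 0, 0], [0, 0, 0], 1],
    [[0, 0, 0], [0, 0, 0], 1],
    [[0, 0, 0.5], [0, 0, 0], 1],
    [[0, 0, 0], [0, 0, 0], 0.4],
    [[0, 0, 0], [0, 0, 0], 0.4],
    [[0, 0, 0], [0, 0, 0], 0.4],
    [[0, 0, 0], [0, 0, 0], 0.4],
    [[0, 0, 0], [0, 0, 0], 0.4],
  ],
)

```text
time: 14.85
tool_pos: [0.6312, 0.1573, 0.2047]
tcp_rot: [0.673, 0.739, -0.0, 0.0]
force: [0.2, 0.2, -0.2]
width: 0.295
gripper_force: 0.0
```

```bash
python3 - <<'E'
from h import *
s=manip.sense(); print(s["time"],s["tool_pos"],s["width"],s["force"],s["gripper_force"])
E
```

```text
14.85 [0.63116797 0.15726156 0.2046943 ] 0.29531400990399476 [ 0.18888777  0.24603105 -0.22016923] 0.0
```

Call:
drive_tool(
  rows=[
    [[0, 0, 10], [0, 0, 0], 0.3],
    [[0, 0, 20], [0, 0, 0], 0.2],
    [[0, 0, 25], [0, 0, 0], 0.2],
    [[0, 0, 30], [0, 0, 0], 0],
    [[-4, -20, 10], [0, 0, 0], -0.5],
    [[-10, -45, 0], [0, 0, 0], -0.5],
    [[-12, -55, 0], [0, 0, 0], -0.5],
    [[-12, -55, 0], [0, 0, 0], -0.5],
    [[-12, -55, 0], [0, 0, 0], -0.5],
    [[-12, -55, 0], [0, 0, 0], -0.5],
  ],
)

```text
time: 16.1
tool_pos: [0.5674, -0.1308, 0.3]
tcp_rot: [0.674, 0.739, 0.0, 0.0]
force: [0.8, -0.8, -0.2]
width: 0.751
gripper_force: 0.0
```

Call:
drive_tool(
  rows=[
    [[-12, -40, 0], [0, 0, 0], -0.5],
    [[-5, -18, 0], [0, 0, 0], -0.5],
    [[0, -5, 0], [0, 0, 0], -0.5],
    [[0, 0, 0], [0, 0, 0], -0.5],
    [[0, 0, 0], [0, 0, 0], -0.5],
    [[0, 0, 0], [0, 0, 0], -0.5],
    [[0, 0, 0], [0, 0, 0], -0.5],
    [[0, 0, 0], [0, 0, 0], -0.5],
    [[0, 0, 0], [0, 0, 0], -0.5],
    [[0, 0, 0], [0, 0, 0], -0.5],
  ],
)

```text
time: 17.35
tool_pos: [0.5522, -0.1907, 0.2998]
tcp_rot: [0.673, 0.739, -0.0, 0.0]
force: [-0.4, -0.0, 0.1]
width: 0.753
gripper_force: 0.0
```

```bash
python3 - <<'E'
from h import *
import pickle
np.set_printoptions(precision=4,suppress=True)
s=manip.sense(); im=manip.camera("wrist"); C=cam("wrist",s); t=manip.camera("top"); sd=manip.camera("side"); np.save("w6.npy",im); np.save("s6.npy",sd)
pickle.dump(C,open("C6.pkl","wb"))
print(s["time"],s["tool_pos"],s["width"],s["force"],R.from_quat(s["tcp_rot"]).as_matrix()[:,1])
for q in ["knob","guard","gate_hinge"]:
    r=manip.tip_of("wrist",q); print(q,[(np.round(a["at"],1).tolist(),round(a["confidence"],2)) for a in r[:3]])
print("pred knob",proj(C,[.552,-.192,.185]),proj(C,[.552,-.192,.215]))
save("v6.png",np.hstack([im[:, 100:400],np.vstack([cv2.resize(sd[130:190,260:330],(448,384))])]))
E
```

```text
17.35 [ 0.5522 -0.1907  0.2998] 0.7534067075257125 [-0.3601 -0.0309  0.0953] [0.9957 0.0931 0.0001]
knob [([256.0, 191.4], 0.63)]
guard [([273.2, 171.6], 0.71)]
gate_hinge [([269.5, 260.4], 0.73)]
pred knob [256.4581 190.6433] [256.6618 203.4646]
```

View pics/v6.png

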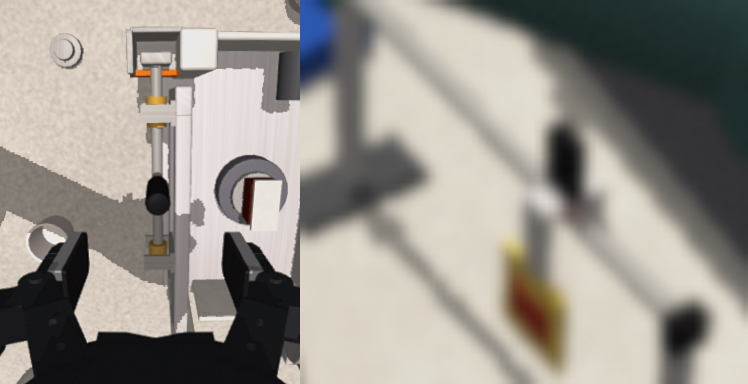

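The wrist view shows the knob at (257,193) and the gate line vertical in the picture, so the guard's yaw is about equal to the tool's, 0.093. The side crop shows the hanger hanging on the rail beside the mark, with a little red at (570,212). Now checking how well it is centred.

```bash
python3 - <<'E'
from h import *
import pickle
np.set_printoptions(precision=4,suppress=True)
S,T=cam("side"),cam("top"); t=manip.camera("top"); sd=np.load("s6.npy"); C=pickle.load(open("C6.pkl","rb")); w=np.load("w6.npy")
def cc(I,x0,y0,x1,y1,th=55):
    v=(I.max(2)[y0:y1,x0:x1]<th).astype(np.uint8); n,l,st,ce=cv2.connectedComponentsWithStats(v); i=1+np.argmax(st[1:,4]); return ce[i]+[x0,y0],st[i]
a,sa=cc(sd,290,140,308,166); b,sb=cc(t,205,95,240,132); print("tab px",a,sa,b,sb); print(tri(ray(S,a),ray(T,b)))
for d in(.01,.005,0,-.005,-.01):
    m=np.array([.6318-.0935*d,.1591+d,.0]); print(d,"tab px",proj(S,m+[0,0,.197]),proj(T,m+[0,0,.197]),"band px",proj(S,m+[0,0,.168]),proj(T,m+[0,0,.17]))
I=t; h=cv2.cvtColor(I,cv2.COLOR_RGB2HSV).astype(int); m=((h[...,0]<10)|(h[...,0]>170))&(h[...,1]>100)&(h[...,2]>60); ys,xs=np.nonzero(m[105:140,200:245]); print("red top",np.c_[xs+200,ys+105].tolist())
save("v7.png",np.vstack([np.hstack([cv2.resize(t[100:140,195:245],(375,300),interpolation=cv2.INTER_NEAREST),cv2.resize(sd[140:180,280:330],(375,300),interpolation=cv2.INTER_NEAREST)]),np.hstack([cv2.resize(np.load("top.npy")[100:140,195:245],(375,300),interpolation=cv2.INTER_NEAREST),cv2.resize(np.load("side.npy")[140:180,280:330],(375,300),interpolation=cv2.INTER_NEAREST)])]))
k,sk=cc(w,235,160,280,225); print("knob",k,sk,[atz(C,k,z) for z in(.185,.19,.2)], tri(ray(C,k),ray(S,(338.47,243.41)),ray(T,(344.91,143.64))))
E
```

```text
tab px [301.0357 155.2143] [ 9 11  5 10 28] [220.8    118.2545] [11 20 10  7 55]
(array([0.6299, 0.1585, 0.1939]), np.float64(0.00018704892441674364))
0.01 tab px [299.7936 152.4449] [216.937  117.7943] band px [299.4116 158.6223] [217.7235 120.0325]
0.005 tab px [300.6677 153.3399] [218.705  117.5951] band px [300.2729 159.5161] [219.4504 119.838 ]
0 tab px [301.5448 154.2381] [220.4731 117.396 ] band px [301.1371 160.4131] [221.1775 119.6437]
-0.005 tab px [302.4249 155.1395] [222.2412 117.1971] band px [302.0043 161.3132] [222.9047 119.4494]
-0.01 tab px [303.308  156.0443] [224.0095 116.9983] band px [302.8744 162.2166] [224.632  119.2553]
red top [[224, 131], [226, 131], [221, 132], [223, 132], [224, 132], [225, 132]]
knob [257.3047 195.8503] [ 10  16  25  39 768] [array([ 0.5531, -0.1962,  0.185 ]), array([ 0.5529, -0.1946,  0.19  ]), array([ 0.5525, -0.1913,  0.2   ])] (array([ 0.5522, -0.1935,  0.1873]), np.float64(0.0019464383933802572))
```

View pics/v7.png

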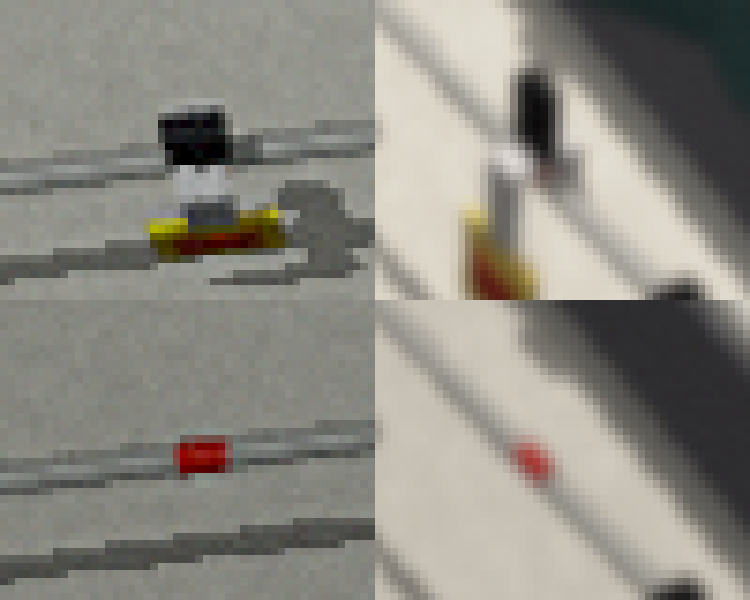

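Measured tab y is 0.1585 against the mark's 0.1591, and in the top view the crown covers exactly the columns the red band had, so the hanger is on the mark. The knob is at (0.552, -0.193, 0.188). I'm lowering onto it and gripping.

Call:
drive_tool(
  rows=[
    [[0, -2, -22], [0, 0, 0], -0.5],
    [[0, 0, -25], [0, 0, 0], -0.4],
    [[0, 0, -25], [0, 0, 0], -0.3],
    [[0, 0, -20], [0, 0, 0], -0.2],
    [[0, 0, -10], [0, 0, 0], 0],
    [[0, 0, 0], [0, 0, 0], 0.3],
    [[0, 0, 0], [0, 0, 0], 1],
    [[0, 0, 0], [0, 0, 0], 1],
    [[0, 0, 0], [0, 0, 0], 1],
    [[0, 0, 0], [0, 0, 0], 1],
  ],
  newtons=50,
)

```text
time: 18.95
tool_pos: [0.5528, -0.1928, 0.1985]
tcp_rot: [0.673, 0.739, 0.0, 0.001]
force: [2.1, 0.8, 4.0]
width: 0.197
gripper_force: 48.9
```

Call:
drive_tool(
  rows=[
    [[0, 0, 3], [0, 0, 0], 1],
    [[0, 0, 3], [0, 0, 0], 1],
    [[0, 0, 3], [0, 0, 0], 1],
    [[0, 0, 3], [0, 0, 0], 1],
    [[0, 0, 0.5], [0, 0, 0], 1],
    [[0, 0, 0], [0, 0, 0], 1],
    [[0, 0, 0], [0, 0, 0], 1],
    [[0, 0, 0], [0, 0, 0], 1],
    [[0, 0, 0], [0, 0, 0], 1],
    [[0, 0, 0], [0, 0, 0], 1],
  ],
)

```text
time: 20.2
tool_pos: [0.5522, -0.1925, 0.2103]
tcp_rot: [0.673, 0.739, -0.0, -0.0]
force: [2.0, 0.8, -2.5]
width: 0.199
gripper_force: 48.8
```

Call:
drive_tool(
  rows=[
    [[0.3, -3, 0], [0, 0, 0], 1],
    [[0.4, -4, 0], [0, 0, 0], 1],
    [[0.4, -4, 0], [0, 0, 0], 1],
    [[0.4, -4, 0], [0, 0, 0], 1],
    [[0.4, -4, 0], [0, 0, 0], 1],
    [[0.4, -4, 0], [0, 0, 0], 1],
    [[0.4, -4, 0], [0, 0, 0], 1],
    [[0.3, -3, 0], [0, 0, 0], 1],
    [[0, 0, 0], [0, 0, 0], 1],
    [[0, 0, 0], [0, 0, 0], 1],
  ],
)

```text
time: 21.45
tool_pos: [0.5552, -0.2229, 0.2104]
tcp_rot: [0.673, 0.739, -0.0, 0.0]
force: [3.1, -1.9, -2.9]
width: 0.193
gripper_force: 48.8
```

The bolt drew 30 mm freely. Knob and measured hinge agree on a radius of 131 mm, so I'm swinging the gate 20° along the arc in 2° steps.

Call:
drive_tool(
  rows=[
    [[-4.4, -1.3, 0], [0, 0, 2], 1],
    [[-4.3, -1.4, 0], [0, 0, 2], 1],
    [[-4.3, -1.6, 0], [0, 0, 2], 1],
    [[-4.2, -1.7, 0], [0, 0, 2], 1],
    [[-4.2, -1.9, 0], [0, 0, 2], 1],
    [[-4, -2, 0], [0, 0, 2], 1],
    [[-4.1, -2.1, 0], [0, 0, 2], 1],
    [[-3.9, -2.3, 0], [0, 0, 2], 1],
    [[-3.9, -2.4, 0], [0, 0, 2], 1],
    [[-3.7, -2.6, 0], [0, 0, 2], 1],
  ],
)

```text
time: 22.7
tool_pos: [0.514, -0.2419, 0.2103]
tcp_rot: [0.534, 0.846, 0.0, -0.0]
force: [4.4, 0.9, -2.1]
width: 0.197
gripper_force: 48.9
```

Call:
drive_tool(
  rows=[
    [[0, 0, 0], [0, 0, 0], 1],
    [[0, 0, 0], [0, 0, 0], 1],
    [[0, 0, 0], [0, 0, 0], 1],
    [[0, 0, 0], [0, 0, 0], 1],
    [[0, 0, 0], [0, 0, 0], 1],
    [[0, 0, 0], [0, 0, 0], 1],
    [[0, 0, 0], [0, 0, 0], 1],
    [[0, 0, 0], [0, 0, 0], 1],
    [[0, 0, 0], [0, 0, 0], 1],
    [[0, 0, 0], [0, 0, 0], 1],
  ],
)

```text
time: 23.95
tool_pos: [0.5142, -0.2418, 0.2103]
tcp_rot: [0.535, 0.845, 0.0, -0.0]
force: [4.2, 2.1, -1.7]
width: 0.202
gripper_force: 48.9
```

```bash
python3 - <<'E'
from h import *
np.set_printoptions(precision=4,suppress=True)
s=manip.sense(); im=manip.camera("wrist"); t=manip.camera("top"); sd=manip.camera("side")
print(s["time"],s["tool_pos"],s["width"],s["gripper_force"],s["force"],s["wrist_torque"],np.abs(s["joint_velocities"]).max())
h=np.array([.5893,-.349]); d=np.array(s["tool_pos"])[:2]-h; print("ang deg",np.degrees(np.arctan2(d[1],d[0]))-105.13,np.linalg.norm(d))
save("v8.png",np.hstack([cv2.resize(im[:,90:430],(340,384)),cv2.resize(t[95:175,270:360],(432,384))]))
np.save("t8.npy",t)
E
```

```text
23.95 [ 0.5142 -0.2418  0.2103] 0.20200189671796565 48.918410539627075 [ 4.2146  2.1463 -1.7143] [ 0.5258 -0.8588  0.2078] 0.0007733857139532415
ang deg 19.88021328363743 0.13087965284935568
```

View pics/v8.png

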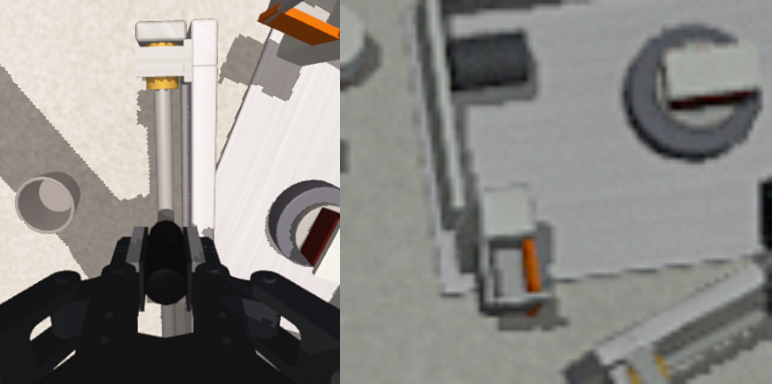

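Gate swung clear of the orange keeper, bolt drawn, knob gripped at wrist picture (168,260). The gate lies parallel to the tool, which was turned by 20°; by the measured hinge it is 19.9° open and still. Handing in.

```bash
python3 -c "
from workcell import manip
print(manip.finish_job())"
```

```text
the job is handed in; nothing more can be done
None
```

The hanger hangs on the red mark, centred to within about 1–2 mm, and has been let go; the bolt is drawn about 30 mm and the gate is held still by the knob at about 20° (19.9° measured), handed in at about 24 s.

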